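# Park the brush pot in its anti-tip holder

## Robot

A 6-joint arm with a two-finger parallel gripper is mounted at the origin on the work surface. World frame = base frame: x ahead of the robot, y to its left, z up, the work surface at z = 0. Lengths are in m, angles in rad, forces in N, time in s.
With the tool pointing down it reaches from about 0.4 to 0.825 m from the base axis. Payload 7 kg.
Tool frame: the origin (TCP) lies on the mounting face of the last link; the fingertips stand 173 mm ahead of it and the grasp point (between the pads) lies 155 mm ahead of it; z points along the fingers, y is the line along which they close (so a half turn about z gives the same grasp; the last joint's range is limited). The gripper opens to 85 mm and grips with 20 to 120 N. Pads are 22 mm wide; open, the fingers measure 114 mm over their backs; the gripper's body (76 mm by 85 mm) begins 54 mm behind the grasp point. The pads swing forward as they close: fully open they stand 13 mm farther back than shut.
Start: joints at [-1.007, 0.359, 0.012, 0, -1.224, -0.288], TCP at [0.184, -0.649, 0.405] pointing down, gripper open.
Joint ranges: [-3.07, 3.07], [-1.43, 2.12], [-1.02, 1.25], [-3.03, 1.67], [-3.05, -0], [-3.03, 3.03]. Speed limits (rad/s): [2.39, 2.39, 3.01, 3.14, 3.14, 3.14].

## Interface

Orientations are given as [roll, pitch, yaw] about the fixed x, y, z axes, in that order (R = Rz(yaw) Ry(pitch) Rx(roll)).
In Python, from rig import ctrl, capture, get_calibration, ticket gives the robot as it stands.
- The arm moves only by the tool jog_arm, never from a script. Its argument "targets" is a list of rows, each an object of numbers: "x", "y", "z": the shift along the tool's x, y, z each as a share of 0.2 m, from -1 to 1; "ax", "ay", "az": the turn, a rotation vector about the tool's x, y, z each as a share of 180 degrees, from -1 to 1. In form: [{"x": .., "y": .., "z": .., "ax": .., "ay": .., "az": ..}, ...]. A call has 1 to 20 rows; each row is the pose to reach, as a shift and turn from the pose commanded when the call began, along the tool's axes at that moment, turning the shorter way round; what a row does not reach only later rows make up. A row lasts 1/10 s, in which the tool goes at most 50 mm and 8.59 degrees, less where a joint would pass 70% of its speed; a pose out of reach is approached as far as the arm can. A call with a number of a shift or a turn outside -1 to 1 is refused whole. A call with a gripper value outside its range is refused whole. "hand" is the opening, from 0 (shut) to 1 (fully open), set as the call begins (left out, the last holds). The fingers move at their own pace and stop on an object; the grip force is fixed at half the most. Time passes only in rows, so rows that repeat a pose let the fingers close. It gives the time, the measured TCP pose, the force, the opening and the grip force at its end, in the units of the state.
- ctrl.get_state(): the state, without advancing time (a new reading comes with each control period).
- capture(name): name is "scene" or "top"; returns the picture (480x640x3 uint8, blue, green, red); there is no depth.
- get_calibration(name): a dict with "fx", "fy", "cx", "cy" (pixels), "T" (4x4, takes a point from camera to world coordinates). Camera axes: x right, y down, z forward; pixel columns grow to the right and rows downward; lengths in m; the calibration is good to about 2 mm. A picture is of the moment at which its call begins. get_calibration takes no time and is no camera call.
- ticket.hand_in(): hands the job in; it is judged then, once.
The state is a dict: "clock": time; "joint_positions": joint angles; "dq": joint speeds; "joint_efforts": joint torques, N m; "ee_pos": TCP position; "tcp_rot": TCP orientation; "force": force on the tool from outside, world axes, zero at the start; "torque": the same for the moment, N m; "width": finger opening in m; "grasp_force": force on a finger pad.
Only numpy, scipy, OpenCV 4.12 (cv2) and the standard library are available. Lean on these libraries where they do the work, as an engineer would, in place of code of your own. Each camera call takes 0.05 s, during which the arm holds its last target. There are 200 camera calls.

## Task

Get the brush pot ready for painting: first take the paint bottle that stands in the wooden horseshoe holder and stand it in the empty bay of the plywood caddy; then slide the white pot, upright on the table with its lid on, fully home into the holder, pushing it by its side and not towing it by the lid. Only then lift the lid off by its knob and lay it gently, knob up, in the middle of the small plate. Do not lift or tip the pot, and leave the other bottles and the painted stones where they are.

Things in the scene. Friction and masses are not known exactly. Their poses are not given: they have to be found in the camera images.
- pot: low white ceramic pot, straight-sided, outer dia 100 mm (too wide to grip), 58 mm high, wall 6 mm, about 0.4 kg, standing loose on the table with its lid on. Origin: centre of its underside, z up. Round, so its yaw does not matter. It slides when pushed low on its side; two finger tips held about 55 mm apart cradle it.
- pot_lid: loose round wooden lid of the pot, about 0.09 kg. Origin: centre of the underside of its plug, z up. Plug dia 83 mm, 6 mm high (sits in the pot's 88 mm mouth), flange dia 95 mm, 5 mm thick, above it the knob. On the pot its origin is 52 mm over the table and the knob's top 93 mm; lying on the plate its origin is 4 mm above the plate's origin.
- lid_knob (a point): middle of the lid's dark wooden knob, an upright cylinder dia 26 mm, 18 mm high, 32 mm above the lid's origin; the neck under it is dia 14 mm, 12 mm high
- holder: light wood horseshoe fence, fixed, 24 mm high, 10 mm thick, round a cork disc. Origin: ring centre on the table, where the pot's centre belongs (inside dia 110 mm: 5 mm play). Its mouth opens towards its own -x, so the pot enters along its +x, sliding on the table (no step). Flared jaws run from about (-13, +/-61) to (-61, +/-82) mm in its x, y and guide the pot in.
- paint_bottle: white paint bottle, dia 38 mm up to 80 mm, gold-coloured cap dia 27 mm above, 115 mm tall, about 0.12 kg. Origin: centre of its underside, z up. It starts standing inside the horseshoe holder and must go to the caddy.
- caddy: plywood caddy, fixed, 192 mm (x) by 64 mm (y), walls 46 mm high and 6 mm thick, floor 6 mm. Three bays in a row along its x; the bays at x = -62 mm and 0 hold jars dia 44 mm whose tops are 72 mm over the table. Origin: centre of its underside.
- empty_bay (a point): centre of the floor of the caddy's empty bay, 6 mm over the table; the bay is 56 mm (x) by 52 mm (y) inside and 40 mm deep, its axes are those of the caddy
- plate: small yellow picnic plate, fixed, flat floor dia 124 mm at 4 mm over the table, rim dia 150 mm, 10 mm high. Origin: centre of its underside.
- bottle_a: white paint bottle, dia 38 mm up to 80 mm, gold-coloured cap dia 27 mm above, 115 mm tall, about 0.12 kg. Origin: centre of its underside, z up. A loose bystander between the pot and the holder: leave it alone.
- bottle_b: white paint bottle, dia 38 mm up to 80 mm, gold-coloured cap dia 27 mm above, 115 mm tall, about 0.12 kg. Origin: centre of its underside, z up. A loose bystander: leave it alone.
- stone_a: painted flat round stone, dia 58 mm, 22 mm high. Origin: centre of its underside. A loose bystander: leave it alone.
- stone_b: painted flat round stone, dia 58 mm, 22 mm high. Origin: centre of its underside. A loose bystander: leave it alone.
- tumbler: glass tumbler with brushes, fixed, dia 72 mm at its rim, 100 mm high, brushes up to 180 mm high. Origin: centre of its underside.
Mind the look-alikes: they are no part of the job. Of the things like the pot_lid, leave any that is turquoise or yellow; of the rest the larger one is meant.

How it is judged:
On the way, in this order (a step that is already met when the one before it is completed fails the run):
1. the bottle from the holder stands upright on the floor of the caddy's empty bay, let go (horizontal distance between paint_bottle and empty_bay below 0.02 m and z of paint_bottle in the frame of empty_bay below 0.008 m and angle between paint_bottle's own z axis and vertical below 0.12 rad and contact force between the fingers and paint_bottle below 0.3 N), for 0.2 s.
2. the pot, lid on, stands home in the holder (horizontal distance between pot and holder below 0.01 m and angle between pot's own z axis and vertical below 0.06 rad and height (world z) of pot below 0.006 m and distance between pot and pot_lid below 0.058 m), for 0.2 s.
3. the lid lies knob up on the plate, let go (horizontal distance between pot_lid and plate below 0.035 m and z of pot_lid in the frame of plate below 0.012 m and angle between pot_lid's own z axis and vertical below 0.12 rad and contact force between the fingers and pot_lid below 0.3 N), for 0.2 s.
At the end, for the whole second after the job is handed in: The bottle from the holder stands upright (0.12 rad) on the floor of the empty bay; the pot stands flat on the table, its centre within 10 mm of the ring centre; the lid lies flat, knob up, on the plate floor, its centre within 35 mm of the plate centre; all at rest (horizontal distance between paint_bottle and empty_bay below 0.02 m and z of paint_bottle in the frame of empty_bay below 0.008 m and angle between each of paint_bottle, pot_lid's own z axis and vertical below 0.12 rad and horizontal distance between pot and holder below 0.01 m and angle between pot's own z axis and vertical below 0.06 rad and height (world z) of pot below 0.006 m and horizontal distance between pot_lid and plate below 0.035 m and z of pot_lid in the frame of plate below 0.012 m and linear speed of each of pot, pot_lid, paint_bottle below 0.02 m/s); the robot touches nothing.
It fails at once if the pot is tipped by more than 0.3 rad or lifted more than 15 mm (angle between pot's own z axis and vertical above 0.3 rad or height (world z) of pot above 0.015 m).
It fails at once if the fingers handle the lid (over 1 N) before the pot is home (contact force between the fingers and pot_lid above 1 N and horizontal distance between pot and holder above 0.012 m).
It fails at once if the paint bottle is tipped by more than 0.6 rad (angle between paint_bottle's own z axis and vertical above 0.6 rad).
It fails at once if the lid is banged down on the plate (over 40 N) (contact force between pot_lid and plate above 40 N).
It fails at once if another bottle or a stone is moved more than 20 mm or knocked over (distance of any of bottle_a, bottle_b, stone_a, stone_b from where it was at the start of the episode above 0.02 m or angle between any of bottle_a, bottle_b, stone_a, stone_b's own z axis and vertical above 0.4 rad).
It also fails if it takes over 72 s, if anything falls off the work surface, if the arm or the gripper's body presses on something with over 40 N, if the wrist force passes 120 N, or if a joint passes its speed limit or range.

## Working session

There is one attempt and no reset: what is moved stays moved. The work goes in short steps, Python scripts to look and compute and a tool call to move; the robot and the scene stay as the last step left them, time stands still between calls to the robot, and variables do not carry over. Pictures are saved under pics/ and viewed, at most 10 in all, crops included, and the job is handed in when it is done.

Besides the shell and the picture viewer there is one more tool, called after ">>>" as name(argument=value, ...) on one line, values as JSON. jog_arm: Moves the arm, as the interface text tells. Its arguments: {"type":"object","properties":{"targets":{"type":"array"},"hand":{"type":"number"}},"required":["targets"]}

```bash
ls; mkdir -p pics
python3 - <<'E'
from rig import ctrl,capture,get_calibration
import cv2,numpy as np
for n in("scene","top"):
    cv2.imwrite(f"pics/{n}0.png",capture(n)); c=get_calibration(n); print(n,c["fx"],c["fy"],c["cx"],c["cy"],np.round(c["T"],4).tolist())
print(ctrl.get_state())
E
```

```text
pics
scene 585.1377065104671 585.1377065104671 315.81030330663236 233.98671071495073 [[-0.8907, 0.2505, -0.3794, 1.0273], [0.4545, 0.511, -0.7296, 0.9161], [0.0111, -0.8223, -0.569, 0.8141], [0.0, 0.0, 0.0, 1.0]]
top 530.3933350895802 530.3933350895802 315.60982461438806 243.88301105507958 [[-0.0284, -0.9978, 0.0592, 0.4749], [-0.9994, 0.0294, 0.016, -0.028], [-0.0177, -0.0587, -0.9981, 1.3324], [0.0, 0.0, 0.0, 1.0]]
{'clock': 0.1, 'joint_positions': array([-1.00690194e+00,  3.59342890e-01,  1.11849476e-02, -2.91687613e-04,
       -1.22410448e+00, -2.88083280e-01]), 'dq': array([-0.00023636, -0.00087709,  0.00179545,  0.00288901,  0.00020877,
       -0.0017142 ]), 'joint_efforts': array([-1.10321987e-03, -5.84765339e+01,  2.94106972e+01,  6.95456833e+00,
       -3.17242397e-03,  4.18157157e-06]), 'ee_pos': array([ 0.1837672 , -0.6493422 ,  0.40385735]), 'tcp_rot': array([ 3.14010906e+00, -1.53656631e-04, -2.86588075e+00]), 'force': array([-0.33469965, -0.00485053, -0.284176  ]), 'torque': array([ 0.01278214, -0.01760503, -0.020799  ]), 'grasp_force': 0.0, 'width': 0.08493346575775534}
```

View pics/scene0.png

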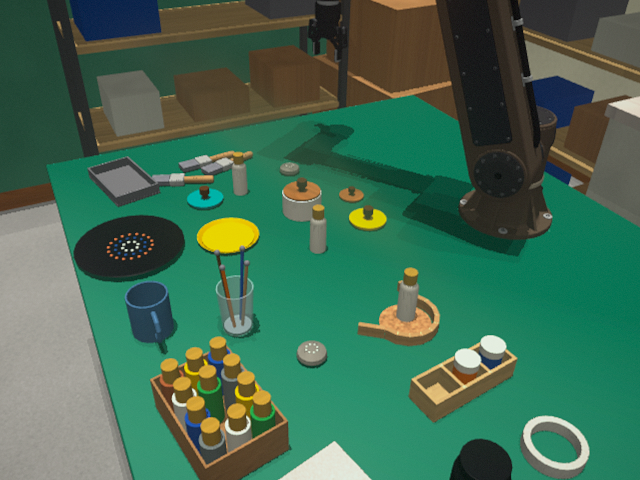

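View pics/top0.png

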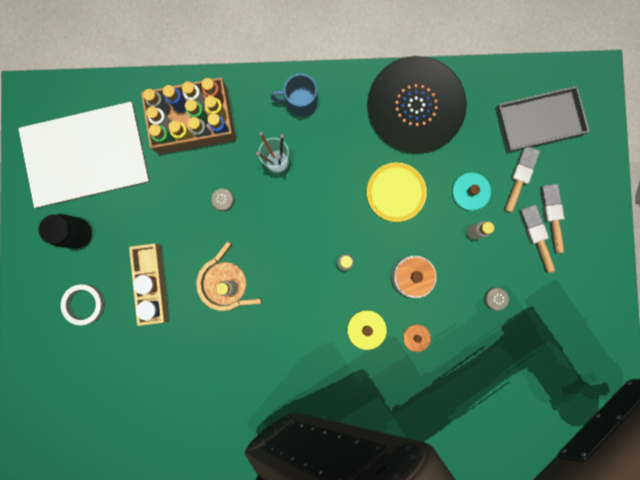

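The scene view shows the pot with its wooden lid at (302,200), bottle_a at (318,230), the holder with its bottle at (408,310), the caddy at (463,380), and the plate at (228,236). In the top view, the plate is at (397,192), the pot at (415,277), the holder at (222,285), and the caddy's empty bay at (145,260).

```bash
cat > h.py <<'E'
import cv2,numpy as np
from rig import ctrl,capture,get_calibration
def ray(n,uv,z):
    c=get_calibration(n);T=np.array(c["T"]);d=T[:3,:3]@[(uv[0]-c["cx"])/c["fx"],(uv[1]-c["cy"])/c["fy"],1.]
    return (T[:3,3]+d*(z-T[2,3])/d[2])
def proj(n,p):
    c=get_calibration(n);T=np.array(c["T"]);q=T[:3,:3].T@(np.array(p)-T[:3,3]);return np.array([c["fx"]*q[0]/q[2]+c["cx"],c["fy"]*q[1]/q[2]+c["cy"]])
def blobs(img,lo,hi,box,amin=15):
    x0,y0,x1,y1=box;m=cv2.inRange(cv2.cvtColor(img[y0:y1,x0:x1],cv2.COLOR_BGR2HSV),np.array(lo),np.array(hi))
    cs,_=cv2.findContours(m,cv2.RETR_EXTERNAL,cv2.CHAIN_APPROX_NONE);o=[]
    for c in cs:
        if cv2.contourArea(c)>=amin:
            (x,y),r=cv2.minEnclosingCircle(c);M=cv2.moments(c);o.append((round(M['m10']/M['m00']+x0,1),round(M['m01']/M['m00']+y0,1),round(x+x0,1),round(y+y0,1),round(r,1),int(M['m00'])))
    return o
E
python3 - <<'E'
from h import *
t=cv2.imread("pics/top0.png");s=cv2.imread("pics/scene0.png")
print("plate",blobs(t,(20,100,100),(35,255,255),(350,150,440,235),500))
print("capA",blobs(t,(15,80,80),(35,255,255),(330,245,360,280)))
print("capB",blobs(t,(15,80,80),(35,255,255),(470,215,500,245)))
print("capP",blobs(t,(18,130,80),(35,255,255),(205,270,245,305),8))
print("lid",blobs(t,(3,60,60),(17,255,255),(385,245,445,305),100))
print("knob",blobs(t,(0,0,0),(180,255,85),(400,260,430,295)))
print("stone",blobs(t,(0,0,60),(180,60,255),(480,285,515,315)),blobs(t,(0,0,60),(180,60,255),(205,185,240,215)))
print("holder",blobs(t,(5,50,80),(30,255,255),(185,235,270,315),50))
print("caddy",blobs(t,(5,50,80),(30,255,255),(120,235,175,335),50))
a=cv2.resize(t[225:335,120:275],None,fx=4,fy=4,interpolation=cv2.INTER_CUBIC)
b=cv2.resize(s[255:425,350:525],(617,600))
cv2.imwrite("pics/hc.png",a)
print(t[288,222],t[289,229],t[284,240])
E
```

```text
plate [(396.1, 191.8, 396.2, 191.8, 29.9, 2693)]
capA [(345.7, 261.5, 345.7, 261.4, 6.3, 106)]
capB [(487.1, 227.5, 486.5, 227.5, 7.0, 112)]
capP [(226.3, 288.1, 225.0, 288.5, 4.6, 13), (218.7, 289.2, 218.5, 289.0, 5.0, 33)]
lid [(415.4, 276.4, 415.3, 276.4, 20.2, 1194)]
knob []
stone [(496.4, 298.7, 496.4, 298.8, 11.8, 395)] [(222.0, 199.3, 222.0, 199.1, 11.3, 373)]
holder [(221.8, 283.9, 231.6, 278.5, 36.8, 2070)]
caddy [(149.7, 277.8, 147.0, 284.5, 41.3, 1595)]
[119 232 240] [ 79 103 112] [119 182 234]
```

View pics/hc.png

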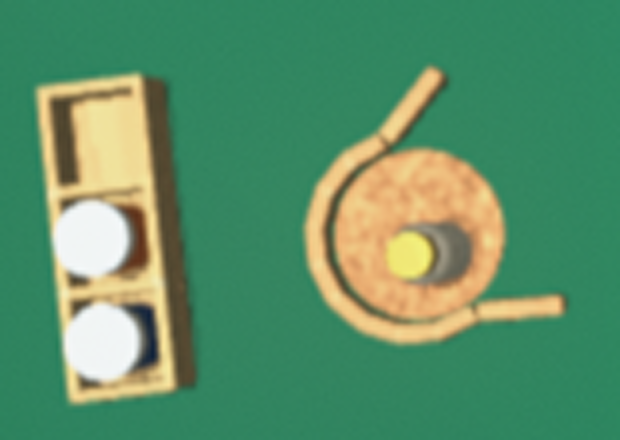

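The crop shows the caddy's outer top corners at (38,88), (142,74), (178,388) and (72,403). The holder's jaw joints are at (385,143) and (475,312) and its jaw tips at (437,72) and (563,305), with the mouth facing right and slightly up. The bottle cap is at (410,256).

Run:
```python
from h import *
from scipy.optimize import least_squares
t=cv2.imread("pics/top0.png");s=cv2.imread("pics/scene0.png")
P=lambda c:((c[0]+.5)/4-.5+120,(c[1]+.5)/4-.5+225)
W=lambda c,z:ray("top",P(c),z)[:2]
def fit(M,Wd):
    M=np.array(M,float);Wd=np.array(Wd);mc,wc=M.mean(0),Wd.mean(0);a=M-mc;b=Wd-wc
    th=np.arctan2((a[:,0]*b[:,1]-a[:,1]*b[:,0]).sum(),(a*b).sum());R=np.array([[np.cos(th),-np.sin(th)],[np.sin(th),np.cos(th)]])
    return wc-R@mc,th,R,np.linalg.norm((R@a.T).T-b,axis=1)
# caddy corners: model +x to empty (up), +y = left
o,th,R,e=fit([(96,32),(96,-32),(-96,-32),(-96,32)],[W(c,.046)*1000 for c in[(38,88),(142,74),(178,388),(72,403)]])
print("caddy",o,th,e,"bay",o+R@[62,0])
# holder outer circle from mask contour (left/bottom part)
x0,y0=185,235
m=cv2.inRange(cv2.cvtColor(t[235:315,185:270],cv2.COLOR_BGR2HSV),np.array((5,50,80)),np.array((30,255,255)))
c=max(cv2.findContours(m,cv2.RETR_EXTERNAL,cv2.CHAIN_APPROX_NONE)[0],key=cv2.contourArea)[:,0]+[x0,y0]
sel=[p for p in c if (p[0]<212 and p[1]>265 or p[0]<230 and p[1]>295)]
w=np.array([ray("top",p,.024)[:2]*1000 for p in sel])
r=least_squares(lambda q:np.hypot(w[:,0]-q[0],w[:,1]-q[1])-q[2],[w[:,0].mean(),w[:,1].mean(),65]);print("ring",r.x,np.abs(r.fun).max())
# jaws: image up = +x world
for ys in(1,-1):
    o,th,R,e=fit([(-13,61*ys),(-61,82*ys),(-13,-61*ys),(-61,-82*ys)],[W(c,.024)*1000 for c in[(385,143),(436,72),(475,312),(563,305)]]);print("jaws",o,th,e)
for n,uv,z in[("bottleP",P((410,256)),.115),("A",(345.7,261.5),.115),("B",(487.1,227.5),.115),("pot",(415.4,276.4),.063),("plate",(396.1,191.8),.01),("st1",(496.4,298.7),.02),("st2",(222,199.3),.02),("tumbler",(274,155),.1),("pot2",(302,191),.063)]:
    print(n,np.round(ray("top" if n!="pot2" else "scene",uv,z)*1000,1))
# scene cross-check caps
for bx in((308,200,330,225),(400,264,422,296)):
    print(blobs(s,(10,80,80),(35,255,255),bx,20))
for p in[ray("top",P((410,256)),.115),ray("top",(345.7,261.5),.115),ray("top",(396.1,191.8),.01)]:print(proj("scene",p))
print("platescene",blobs(s,(20,100,100),(35,255,255),(185,205,270,265),500))
```

```text
caddy [465.56819647 406.70406924] 0.10253809091115369 [0.1699129  0.32869687 0.46359428 0.76403653] bay [527.24254608 413.05029645]
ring [461.85108192 224.95676718  64.97908945] 1.5624483454451976
jaws [494.46752357 159.38075744] -1.0964448857690092 [48.38065132 48.22389893 48.77274164 48.8666276 ]
jaws [460.58825332 225.16971676] 2.0475467231419646 [1.99317692 0.573376   1.76750764 0.67338489]
bottleP [450.6 208.9 115. ]
A [504.6 -76.4 115. ]
B [ 573.1 -402.3  115. ]
pot [ 465.6 -243.1   63. ]
plate [ 678.1 -212.2   10. ]
st1 [ 405.2 -445.9   20. ]
st2 [671.2 223.7  20. ]
tumbler [760.4  83.7 100. ]
pot2 [ 471.2 -232.2   63. ]
[(317.9, 211.4, 318.0, 211.5, 7.8, 140)]
[(410.2, 276.2, 410.0, 276.3, 9.2, 192)]
[411.14068003 269.65385722]
[318.79531972 205.97462664]
[228.59538676 232.81767595]
platescene [(227.5, 234.7, 227.5, 235.0, 30.9, 1635)]
```

```bash
cat >> h.py <<'E'
def plan(wps,cur=None):
    """world waypoints (x,y,z mm, yaw) -> jog rows from the measured pose"""
    s=ctrl.get_state();p=np.array(s["ee_pos"])*1000;y0=s["tcp_rot"][2]
    if cur is not None:p=np.array(cur[:3],float);y0=cur[3]
    X=np.array([np.cos(y0),np.sin(y0),0]);Y=np.array([np.sin(y0),-np.cos(y0),0])
    for w in wps:
        d=np.array(w[:3])-p;dy=(w[3]-y0+np.pi)%(2*np.pi)-np.pi
        print('{"x":%.3f,"y":%.3f,"z":%.3f,"az":%.3f}'%(d@X/200,d@Y/200,-d[2]/200,-dy/np.pi))
E
python3 - <<'E'
from h import *
W=[(370,-475,390,-3.04),(480,-285,370,-3.04),(500,-95,350,-3.04),(480,95,350,-3.04),(450.6,208.9,340,-3.04),(450.6,208.9,222,-3.04)]
plan(W[:1])
for a,b in zip(W,W[1:]):plan([b],a)
E
```

```text
{"x":-1.133,"y":0.585,"z":0.069,"az":0.055}
{"x":-0.644,"y":0.889,"z":0.100,"az":-0.000}
{"x":-0.196,"y":0.935,"z":0.100,"az":-0.000}
{"x":0.003,"y":0.955,"z":-0.000,"az":-0.000}
{"x":0.088,"y":0.581,"z":0.050,"az":-0.000}
{"x":0.000,"y":0.000,"z":0.590,"az":-0.000}
```

>>> jog_arm(targets=[{"x": -0.5, "y": 0.3, "z": 0.03, "az": 0.055}, {"x": -1, "y": 0.55, "z": 0.07, "az": 0.055}, {"x": -1, "y": 0.585, "z": 0.07, "az": 0.055}, {"x": -1, "y": 0.585, "z": 0.07, "az": 0.055}, {"x": -1, "y": 0.585, "z": 0.07, "az": 0.055}, {"x": -1, "y": 0.585, "z": 0.07, "az": 0.055}], hand=1)

```text
schema error: expected keys x, y, z, ax, ay, az
```

>>> jog_arm(targets=[{"x": -0.7, "y": 0.9, "z": 0.1}, {"x": -0.7, "y": 0.9, "z": 0.1}, {"x": -0.7, "y": 0.9, "z": 0.1}, {"x": -0.7, "y": 0.9, "z": 0.1}, {"x": -0.7, "y": 0.9, "z": 0.1}])

```text
schema error: expected keys x, y, z, ax, ay, az
```

>>> jog_arm(targets=[{"x": -0.2, "y": 0.94, "z": 0.1}, {"x": -0.2, "y": 0.94, "z": 0.1}, {"x": -0.2, "y": 0.94, "z": 0.1}, {"x": -0.2, "y": 0.94, "z": 0.1}, {"x": -0.2, "y": 0.94, "z": 0.1}])

```text
schema error: expected keys x, y, z, ax, ay, az
```

>>> jog_arm(targets=[{"x": 0, "y": 0.95}, {"x": 0, "y": 0.95}, {"x": 0, "y": 0.95}, {"x": 0, "y": 0.95}, {"x": 0, "y": 0.95}, {"x": 0, "y": 0.95}])

```text
schema error: expected keys x, y, z, ax, ay, az
```

Run:
```python
from h import *
s=ctrl.get_state();print(s["clock"],s["ee_pos"],s["tcp_rot"],s["joint_positions"])
plan([(450.6,208.9,340,-3.04),(450.6,208.9,222,-3.04)])
```

```text
0.1 [ 0.1837672  -0.6493422   0.40385735] [ 3.14010906e+00 -1.53656631e-04 -2.86588075e+00] [-1.00690194e+00  3.59342890e-01  1.11849476e-02 -2.91687613e-04
 -1.22410448e+00 -2.88083280e-01]
{"x":-2.452,"y":3.766,"z":0.319,"az":0.055}
{"x":-2.452,"y":3.766,"z":0.909,"az":0.055}
```

All keys are needed.

>>> jog_arm(targets=[{"x": -0.5, "y": 0.3, "z": 0.03, "ax": 0, "ay": 0, "az": 0.055}, {"x": -1, "y": 0.585, "z": 0.07, "ax": 0, "ay": 0, "az": 0.055}, {"x": -1, "y": 0.585, "z": 0.07, "ax": 0, "ay": 0, "az": 0.055}, {"x": -1, "y": 0.585, "z": 0.07, "ax": 0, "ay": 0, "az": 0.055}, {"x": -1, "y": 0.585, "z": 0.07, "ax": 0, "ay": 0, "az": 0.055}, {"x": -1, "y": 0.585, "z": 0.07, "ax": 0, "ay": 0, "az": 0.055}], hand=1)

```text
clock: 0.7
ee_pos: [0.3467, -0.4797, 0.3903]
tcp_rot: [3.141, 0.0, -3.035]
force: [0.4, -0.6, -0.0]
width: 0.0853
grasp_force: 0.0
```

>>> jog_arm(targets=[{"x": -0.7, "y": 0.9, "z": 0.1, "ax": 0, "ay": 0, "az": 0}, {"x": -0.7, "y": 0.9, "z": 0.1, "ax": 0, "ay": 0, "az": 0}, {"x": -0.7, "y": 0.9, "z": 0.1, "ax": 0, "ay": 0, "az": 0}, {"x": -0.7, "y": 0.9, "z": 0.1, "ax": 0, "ay": 0, "az": 0}, {"x": -0.7, "y": 0.9, "z": 0.1, "ax": 0, "ay": 0, "az": 0}])

```text
clock: 1.2
ee_pos: [0.4661, -0.2868, 0.3703]
tcp_rot: [3.141, -0.0, -3.037]
force: [0.3, -0.1, 0.0]
width: 0.0854
grasp_force: 0.0
```

>>> jog_arm(targets=[{"x": -0.2, "y": 0.94, "z": 0.1, "ax": 0, "ay": 0, "az": 0}, {"x": -0.2, "y": 0.94, "z": 0.1, "ax": 0, "ay": 0, "az": 0}, {"x": -0.2, "y": 0.94, "z": 0.1, "ax": 0, "ay": 0, "az": 0}, {"x": -0.2, "y": 0.94, "z": 0.1, "ax": 0, "ay": 0, "az": 0}, {"x": -0.2, "y": 0.94, "z": 0.1, "ax": 0, "ay": 0, "az": 0}])

```text
clock: 1.7
ee_pos: [0.4858, -0.0944, 0.3503]
tcp_rot: [3.141, -0.0, -3.034]
force: [-0.5, -1.2, 0.1]
width: 0.0855
grasp_force: 0.0
```

>>> jog_arm(targets=[{"x": 0, "y": 0.95, "z": 0, "ax": 0, "ay": 0, "az": 0}, {"x": 0, "y": 0.95, "z": 0, "ax": 0, "ay": 0, "az": 0}, {"x": 0, "y": 0.95, "z": 0, "ax": 0, "ay": 0, "az": 0}, {"x": 0, "y": 0.95, "z": 0, "ax": 0, "ay": 0, "az": 0}, {"x": 0, "y": 0.95, "z": 0, "ax": 0, "ay": 0, "az": 0}, {"x": 0, "y": 0.95, "z": 0, "ax": 0, "ay": 0, "az": 0}])

```text
clock: 2.3
ee_pos: [0.466, 0.0914, 0.3506]
tcp_rot: [-3.141, -0.0, -3.037]
force: [0.3, -1.0, -0.8]
width: 0.0854
grasp_force: 0.0
```

Run:
```python
from h import *
s=ctrl.get_state();print(s["clock"],s["ee_pos"],s["tcp_rot"],s["joint_positions"])
plan([(450.6,208.9,340,-3.04),(450.6,208.9,222,-3.04)])
```

```text
2.3 [0.4660252  0.09135238 0.35058804] [-3.14133698e+00 -4.44605923e-04 -3.03679460e+00] [ 6.09327552e-01  7.16769142e-02 -4.93706732e-01  1.05365485e-05
 -1.00592548e+00 -2.07533141e+00]
{"x":0.015,"y":0.593,"z":0.053,"az":0.001}
{"x":0.015,"y":0.593,"z":0.643,"az":0.001}
```

>>> jog_arm(targets=[{"x": 0.015, "y": 0.593, "z": 0.05, "ax": 0, "ay": 0, "az": 0}, {"x": 0.015, "y": 0.593, "z": 0.05, "ax": 0, "ay": 0, "az": 0}, {"x": 0.015, "y": 0.593, "z": 0.05, "ax": 0, "ay": 0, "az": 0}, {"x": 0.015, "y": 0.593, "z": 0.05, "ax": 0, "ay": 0, "az": 0}, {"x": 0.015, "y": 0.593, "z": 0.2, "ax": 0, "ay": 0, "az": 0}, {"x": 0.015, "y": 0.593, "z": 0.35, "ax": 0, "ay": 0, "az": 0}, {"x": 0.015, "y": 0.593, "z": 0.5, "ax": 0, "ay": 0, "az": 0}, {"x": 0.015, "y": 0.593, "z": 0.64, "ax": 0, "ay": 0, "az": 0}, {"x": 0.015, "y": 0.593, "z": 0.64, "ax": 0, "ay": 0, "az": 0}, {"x": 0.015, "y": 0.593, "z": 0.64, "ax": 0, "ay": 0, "az": 0}])

```text
clock: 3.3
ee_pos: [0.4515, 0.2076, 0.223]
tcp_rot: [-3.14, -0.001, -3.04]
force: [-0.3, -0.0, 0.8]
width: 0.0856
grasp_force: 0.0
```

Run:
```python
from h import *
s=capture("scene");t=capture("top")
cv2.imwrite("pics/g1.png",np.hstack([cv2.resize(s[200:400,320:500],(540,600)),cv2.resize(t[250:320,200:230],(257,600))]))
```

```text
(no output)
```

View pics/g1.png

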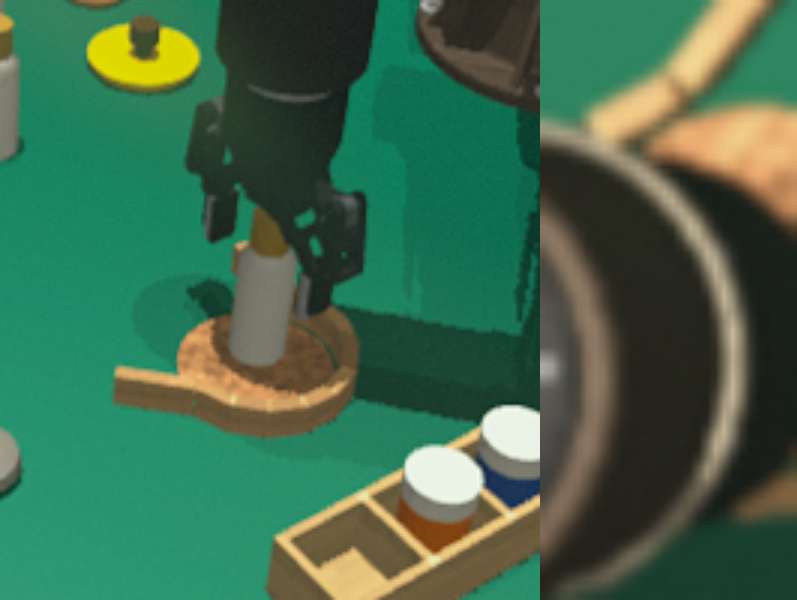

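The picture shows the bottle (about (262,310)) standing between the open fingers with the tips at upper-body height. I'll close the gripper now.

>>> jog_arm(targets=[{"x": 0, "y": 0, "z": 0, "ax": 0, "ay": 0, "az": 0}, {"x": 0, "y": 0, "z": 0, "ax": 0, "ay": 0, "az": 0}, {"x": 0, "y": 0, "z": 0, "ax": 0, "ay": 0, "az": 0}, {"x": 0, "y": 0, "z": 0, "ax": 0, "ay": 0, "az": 0}, {"x": 0, "y": 0, "z": 0, "ax": 0, "ay": 0, "az": 0}, {"x": 0, "y": 0, "z": 0, "ax": 0, "ay": 0, "az": 0}, {"x": 0, "y": 0, "z": 0, "ax": 0, "ay": 0, "az": 0}, {"x": 0, "y": 0, "z": 0, "ax": 0, "ay": 0, "az": 0}, {"x": 0, "y": 0, "z": 0, "ax": 0, "ay": 0, "az": 0}, {"x": 0, "y": 0, "z": 0, "ax": 0, "ay": 0, "az": 0}], hand=0)

```text
clock: 4.4
ee_pos: [0.4511, 0.2093, 0.2236]
tcp_rot: [3.141, 0.001, -3.038]
force: [-2.3, -0.4, 6.6]
width: 0.0367
grasp_force: 59.4
```

Run:
```python
from h import *
s=ctrl.get_state();print(s["ee_pos"],s["width"],s["grasp_force"])
x,y,z=s["ee_pos"]*1000
# bottle lifts 80, shift to bay, lower to z+6+1
plan([(x,y,z+80,-3.04),(527.2,413,z+80,-3.04)])
plan([(527.2,413,z+80,-3.04)],(x,y,z+80,-3.04))
```

```text
[0.45110817 0.20927553 0.22356164] 0.03667137325828729 59.39367096405476
{"x":0.000,"y":0.000,"z":-0.400,"az":0.001}
{"x":-0.484,"y":0.974,"z":-0.400,"az":0.001}
{"x":-0.482,"y":0.975,"z":-0.000,"az":-0.000}
```

>>> jog_arm(targets=[{"x": 0, "y": 0, "z": -0.1, "ax": 0, "ay": 0, "az": 0}, {"x": 0, "y": 0, "z": -0.2, "ax": 0, "ay": 0, "az": 0}, {"x": 0, "y": 0, "z": -0.3, "ax": 0, "ay": 0, "az": 0}, {"x": 0, "y": 0, "z": -0.4, "ax": 0, "ay": 0, "az": 0}, {"x": -0.05, "y": 0.1, "z": -0.4, "ax": 0, "ay": 0, "az": 0}, {"x": -0.1, "y": 0.2, "z": -0.4, "ax": 0, "ay": 0, "az": 0}, {"x": -0.15, "y": 0.3, "z": -0.4, "ax": 0, "ay": 0, "az": 0}, {"x": -0.2, "y": 0.4, "z": -0.4, "ax": 0, "ay": 0, "az": 0}, {"x": -0.25, "y": 0.5, "z": -0.4, "ax": 0, "ay": 0, "az": 0}, {"x": -0.3, "y": 0.6, "z": -0.4, "ax": 0, "ay": 0, "az": 0}, {"x": -0.35, "y": 0.7, "z": -0.4, "ax": 0, "ay": 0, "az": 0}, {"x": -0.4, "y": 0.8, "z": -0.4, "ax": 0, "ay": 0, "az": 0}, {"x": -0.44, "y": 0.9, "z": -0.4, "ax": 0, "ay": 0, "az": 0}, {"x": -0.47, "y": 0.95, "z": -0.4, "ax": 0, "ay": 0, "az": 0}, {"x": -0.484, "y": 0.974, "z": -0.4, "ax": 0, "ay": 0, "az": 0}, {"x": -0.484, "y": 0.974, "z": -0.4, "ax": 0, "ay": 0, "az": 0}, {"x": -0.484, "y": 0.974, "z": -0.4, "ax": 0, "ay": 0, "az": 0}])

```text
clock: 6.1
ee_pos: [0.5269, 0.4118, 0.3026]
tcp_rot: [-3.141, -0.001, -3.039]
force: [0.5, 0.3, -0.8]
width: 0.0363
grasp_force: 60.2
```

Run:
```python
from h import *
s=ctrl.get_state();print(s["clock"],s["ee_pos"],s["width"],s["grasp_force"],s["joint_positions"])
c=capture("scene")
cv2.imwrite("pics/g2.png",cv2.resize(c[230:430,340:540],(600,600)))
plan([(527.2,413,223.6+7,-3.04)])
```

```text
6.1 [0.52688341 0.41179241 0.30258736] 0.03634436246126845 60.2139984886162 [ 9.54249323e-01  4.23236452e-01 -1.33050988e-01 -1.97737131e-04
 -1.01518823e+00 -2.42226636e+00]
{"x":-0.002,"y":0.006,"z":0.361,"az":0.000}
```

View pics/g2.png

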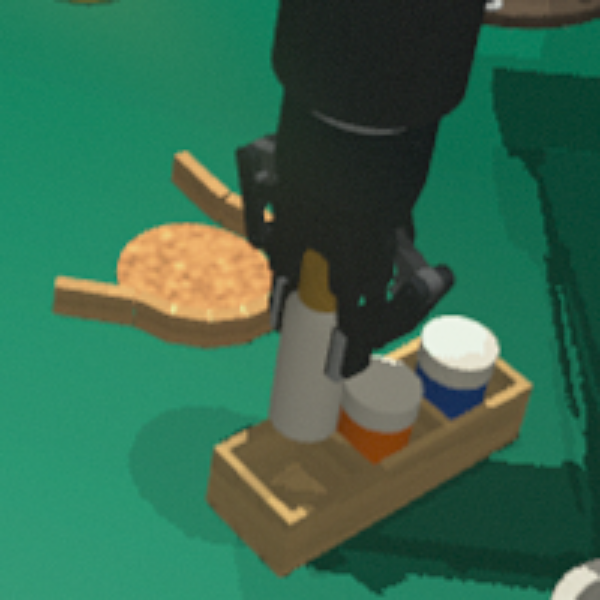

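The bottle hangs upright at (305,370), above the empty bay. Next I'll lower it.

>>> jog_arm(targets=[{"x": 0, "y": 0.005, "z": 0.06, "ax": 0, "ay": 0, "az": 0}, {"x": 0, "y": 0.005, "z": 0.12, "ax": 0, "ay": 0, "az": 0}, {"x": 0, "y": 0.005, "z": 0.18, "ax": 0, "ay": 0, "az": 0}, {"x": 0, "y": 0.005, "z": 0.24, "ax": 0, "ay": 0, "az": 0}, {"x": 0, "y": 0.005, "z": 0.29, "ax": 0, "ay": 0, "az": 0}, {"x": 0, "y": 0.005, "z": 0.32, "ax": 0, "ay": 0, "az": 0}, {"x": 0, "y": 0.005, "z": 0.345, "ax": 0, "ay": 0, "az": 0}, {"x": 0, "y": 0.005, "z": 0.362, "ax": 0, "ay": 0, "az": 0}, {"x": 0, "y": 0.005, "z": 0.362, "ax": 0, "ay": 0, "az": 0}, {"x": 0, "y": 0.005, "z": 0.362, "ax": 0, "ay": 0, "az": 0}])

```text
clock: 7.15
ee_pos: [0.5271, 0.4136, 0.2307]
tcp_rot: [3.141, 0.0, -3.039]
force: [-1.2, -0.2, -1.1]
width: 0.0363
grasp_force: 60.1
```

>>> jog_arm(targets=[{"x": 0, "y": 0, "z": 0.006, "ax": 0, "ay": 0, "az": 0}, {"x": 0, "y": 0, "z": 0.006, "ax": 0, "ay": 0, "az": 0}])

```text
clock: 7.35
ee_pos: [0.5272, 0.4137, 0.2297]
tcp_rot: [3.141, 0.001, -3.038]
force: [0.1, -0.8, 1.2]
width: 0.0366
grasp_force: 60.4
```

>>> jog_arm(targets=[{"x": 0, "y": 0, "z": 0, "ax": 0, "ay": 0, "az": 0}, {"x": 0, "y": 0, "z": 0, "ax": 0, "ay": 0, "az": 0}, {"x": 0, "y": 0, "z": 0, "ax": 0, "ay": 0, "az": 0}, {"x": 0, "y": 0, "z": 0, "ax": 0, "ay": 0, "az": 0}, {"x": 0, "y": 0, "z": 0, "ax": 0, "ay": 0, "az": 0}, {"x": 0, "y": 0, "z": 0, "ax": 0, "ay": 0, "az": 0}], hand=0.9)

```text
clock: 7.95
ee_pos: [0.527, 0.4135, 0.2291]
tcp_rot: [-3.142, -0.0, -3.039]
force: [-0.7, 0.6, -0.1]
width: 0.077
grasp_force: 0.0
```

>>> jog_arm(targets=[{"x": 0, "y": 0, "z": -0.15, "ax": 0, "ay": 0, "az": 0}, {"x": 0, "y": 0, "z": -0.3, "ax": 0, "ay": 0, "az": 0}, {"x": 0, "y": 0, "z": -0.45, "ax": 0, "ay": 0, "az": 0}, {"x": 0, "y": 0, "z": -0.6, "ax": 0, "ay": 0, "az": 0}, {"x": 0, "y": -0.1, "z": -0.6, "ax": 0, "ay": 0, "az": 0}, {"x": 0, "y": -0.3, "z": -0.6, "ax": 0, "ay": 0, "az": 0}, {"x": 0.2, "y": -0.5, "z": -0.6, "ax": 0, "ay": 0, "az": 0}, {"x": 0.3, "y": -0.7, "z": -0.6, "ax": 0, "ay": 0, "az": 0}, {"x": 0.3, "y": -0.95, "z": -0.6, "ax": 0, "ay": 0, "az": 0}, {"x": 0.3, "y": -0.95, "z": -0.6, "ax": 0, "ay": 0, "az": 0}], hand=0.647)

```text
clock: 8.95
ee_pos: [0.4857, 0.2137, 0.3494]
tcp_rot: [-3.142, -0.001, -3.041]
force: [1.5, 0.1, 0.9]
width: 0.0552
grasp_force: 0.0
```

Run:
```python
from h import *
s=ctrl.get_state();print(s["clock"],s["ee_pos"],s["width"],s["tcp_rot"])
c=capture("scene");t=capture("top");cv2.imwrite("pics/t3.png",t)
cv2.imwrite("pics/g3.png",cv2.resize(c[200:450,320:560],(576,600)))
b=blobs(t,(18,100,80),(35,255,255),(130,235,165,275),20);print(b)
for x in b:print(ray("top",x[2:4],.121))
a=.713;d=np.array([np.cos(a),np.sin(a)]);q=np.array([465.6,-243.1])-75*d
W=[tuple(s["ee_pos"]*1000)+(s["tcp_rot"][2],),(470,70,350,-2.83),(470,-115,350,-2.63),(q[0],q[1],340,-2.43),(q[0],q[1],203,-2.43)]
print(W)
for a,b in zip(W,W[1:]):plan([b],a)
```

```text
8.95 [0.48568348 0.21368238 0.3494095 ] 0.055228740906221915 [-3.14156376e+00 -5.01005887e-04 -3.04121999e+00]
[]
[(np.float64(485.683482985752), np.float64(213.6823751825945), np.float64(349.4094969580973), np.float64(-3.0412199925953796)), (470, 70, 350, -2.83), (470, -115, 350, -2.63), (np.float64(408.8697776261391), np.float64(-292.15794399903336), 340, -2.43), (np.float64(408.8697776261391), np.float64(-292.15794399903336), 203, -2.43)]
{"x":0.150,"y":-0.707,"z":-0.003,"az":-0.067}
{"x":0.284,"y":-0.880,"z":-0.000,"az":-0.064}
{"x":0.700,"y":-0.623,"z":0.050,"az":-0.064}
{"x":0.000,"y":0.000,"z":0.685,"az":-0.000}
```

View pics/g3.png

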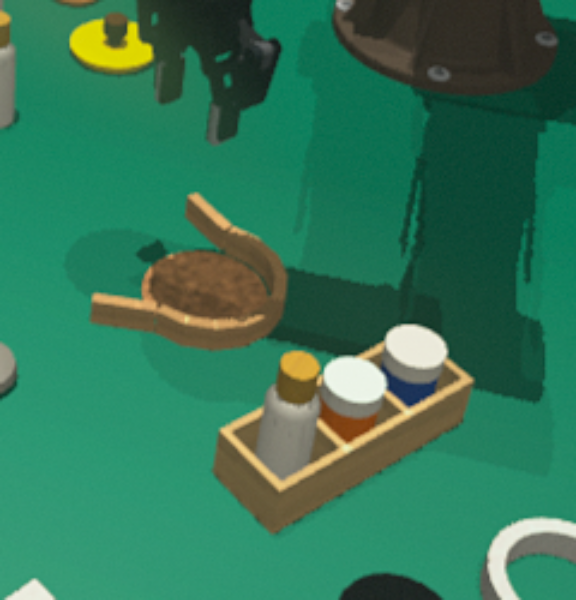

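The bottle stands upright in the bay at (290,430). Now to get behind the pot.

>>> jog_arm(targets=[{"x": 0.15, "y": -0.7, "z": 0, "ax": 0, "ay": 0, "az": -0.067}, {"x": 0.15, "y": -0.7, "z": 0, "ax": 0, "ay": 0, "az": -0.067}, {"x": 0.15, "y": -0.7, "z": 0, "ax": 0, "ay": 0, "az": -0.067}, {"x": 0.15, "y": -0.7, "z": 0, "ax": 0, "ay": 0, "az": -0.067}])

```text
clock: 9.45
ee_pos: [0.4707, 0.0733, 0.3489]
tcp_rot: [-3.142, -0.001, -2.83]
force: [-0.4, 0.7, 0.2]
width: 0.0556
grasp_force: 0.0
```

>>> jog_arm(targets=[{"x": 0.28, "y": -0.88, "z": 0, "ax": 0, "ay": 0, "az": -0.064}, {"x": 0.28, "y": -0.88, "z": 0, "ax": 0, "ay": 0, "az": -0.064}, {"x": 0.28, "y": -0.88, "z": 0, "ax": 0, "ay": 0, "az": -0.064}, {"x": 0.28, "y": -0.88, "z": 0, "ax": 0, "ay": 0, "az": -0.064}, {"x": 0.28, "y": -0.88, "z": 0, "ax": 0, "ay": 0, "az": -0.064}])

```text
clock: 9.95
ee_pos: [0.473, -0.1114, 0.3487]
tcp_rot: [-3.142, -0.001, -2.631]
force: [0.5, 0.0, -1.0]
width: 0.0555
grasp_force: 0.0
```

>>> jog_arm(targets=[{"x": 0.7, "y": -0.62, "z": 0.05, "ax": 0, "ay": 0, "az": -0.064}, {"x": 0.7, "y": -0.62, "z": 0.05, "ax": 0, "ay": 0, "az": -0.064}, {"x": 0.7, "y": -0.62, "z": 0.05, "ax": 0, "ay": 0, "az": -0.064}, {"x": 0.7, "y": -0.62, "z": 0.05, "ax": 0, "ay": 0, "az": -0.064}, {"x": 0.7, "y": -0.62, "z": 0.05, "ax": 0, "ay": 0, "az": -0.064}, {"x": 0.7, "y": -0.62, "z": 0.05, "ax": 0, "ay": 0, "az": -0.064}])

```text
clock: 10.55
ee_pos: [0.4122, -0.2858, 0.3387]
tcp_rot: [3.141, -0.0, -2.428]
force: [0.2, 0.8, 0.1]
width: 0.0551
grasp_force: 0.0
```

Run:
```python
from h import *
s=ctrl.get_state();print(s["clock"],s["ee_pos"],s["width"],s["tcp_rot"],s["joint_positions"])
plan([(408.9,-292.2,203,-2.43)])
```

```text
10.55 [ 0.41217006 -0.28578109  0.33865176] 0.05510869510685411 [ 3.14108855e+00 -3.05269763e-04 -2.42772902e+00] [-2.13872921e-01  1.29334024e-01 -4.57770804e-01 -6.96235516e-05
 -9.84277970e-01 -6.43021303e-01]
{"x":0.033,"y":-0.014,"z":0.678,"az":0.001}
```

>>> jog_arm(targets=[{"x": 0.05, "y": -0.015, "z": 0.1, "ax": 0, "ay": 0, "az": 0}, {"x": 0.05, "y": -0.015, "z": 0.25, "ax": 0, "ay": 0, "az": 0}, {"x": 0.05, "y": -0.015, "z": 0.4, "ax": 0, "ay": 0, "az": 0}, {"x": 0.05, "y": -0.015, "z": 0.55, "ax": 0, "ay": 0, "az": 0}, {"x": 0.05, "y": -0.015, "z": 0.678, "ax": 0, "ay": 0, "az": 0}, {"x": 0.05, "y": -0.015, "z": 0.678, "ax": 0, "ay": 0, "az": 0}])

```text
clock: 11.15
ee_pos: [0.406, -0.2925, 0.2007]
tcp_rot: [3.137, -0.003, -2.424]
force: [-0.6, 0.6, -0.3]
width: 0.0551
grasp_force: 0.0
```

```bash
cat >> h.py <<'E'
H=np.array([461.5,225.]);h2=np.array([np.cos(2.0475),np.sin(2.0475)]);P0=np.array([465.6,-243.1]);h1=np.array([np.cos(.713),np.sin(.713)])
def path(s,R=90.):
    """pot centre, heading at arc length s"""
    A=np.linalg.solve(np.c_[h1,h2],H-P0);tl=R*np.tan((2.0475-.713)/2);L1=A[0]-tl;La=R*(2.0475-.713)
    if s<L1:return P0+s*h1,.713
    if s<L1+La:
        a=.713+(s-L1)/R;c=P0+L1*h1+R*np.array([-h1[1],h1[0]]);return c+R*np.array([np.sin(a),-np.cos(a)]),a
    return P0+A[0]*h1+(tl+s-L1-La)*h2,2.0475
def tot(R=90.):
    A=np.linalg.solve(np.c_[h1,h2],H-P0);return A.sum()-2*R*np.tan((2.0475-.713)/2)+R*(2.0475-.713)
def tcp(s,d=52.7,z=203):
    p,a=path(s);q=p-d*np.array([np.cos(a),np.sin(a)]);return (q[0],q[1],z,a-np.pi)
E
python3 - <<'E'
from h import *
s=ctrl.get_state();print(s["ee_pos"],s["tcp_rot"]);print(tot(),tcp(0),tcp(tot()))
print("d now",np.linalg.norm(P0-s["ee_pos"][:2]*1000))
plan([tcp(k) for k in list(range(-20,141,10))])
t=capture("top");print(blobs(t,(3,60,60),(17,255,255),(385,245,445,305),60))
E
```

```text
[ 0.40600456 -0.29249748  0.20065355] [ 3.13661985e+00 -2.98110022e-03 -2.42407346e+00]
562.4354247151875 (np.float64(425.73756374530046), np.float64(-277.5713819833208), 203, -2.428592653589793) (np.float64(485.6815450323972), np.float64(178.17540304662367), 203, -1.0940926535897932)
d now 77.4062546541476
{"x":-0.023,"y":-0.008,"z":-0.012,"az":0.001}
{"x":-0.073,"y":-0.008,"z":-0.012,"az":0.001}
{"x":-0.123,"y":-0.009,"z":-0.012,"az":0.001}
{"x":-0.173,"y":-0.009,"z":-0.012,"az":0.001}
{"x":-0.223,"y":-0.009,"z":-0.012,"az":0.001}
{"x":-0.273,"y":-0.009,"z":-0.012,"az":0.001}
{"x":-0.323,"y":-0.010,"z":-0.012,"az":0.001}
{"x":-0.373,"y":-0.010,"z":-0.012,"az":0.001}
{"x":-0.423,"y":-0.010,"z":-0.012,"az":0.001}
{"x":-0.473,"y":-0.010,"z":-0.012,"az":0.001}
{"x":-0.523,"y":-0.010,"z":-0.012,"az":0.001}
{"x":-0.573,"y":-0.011,"z":-0.012,"az":0.001}
{"x":-0.623,"y":-0.011,"z":-0.012,"az":0.001}
{"x":-0.673,"y":-0.011,"z":-0.012,"az":0.001}
{"x":-0.723,"y":-0.011,"z":-0.012,"az":0.001}
{"x":-0.773,"y":-0.012,"z":-0.012,"az":0.001}
{"x":-0.823,"y":-0.012,"z":-0.012,"az":0.001}
[(427.6, 291.8, 426.5, 293.5, 20.4, 791), (394.3, 287.6, 393.0, 286.9, 18.9, 586), (418.6, 265.2, 416.5, 270.0, 18.2, 348)]
```

>>> jog_arm(targets=[{"x": -0.02, "y": -0.008, "z": -0.012, "ax": 0, "ay": 0, "az": 0}, {"x": -0.07, "y": -0.008, "z": -0.012, "ax": 0, "ay": 0, "az": 0}, {"x": -0.1, "y": -0.009, "z": -0.012, "ax": 0, "ay": 0, "az": 0}, {"x": -0.125, "y": -0.009, "z": -0.012, "ax": 0, "ay": 0, "az": 0}, {"x": -0.15, "y": -0.009, "z": -0.012, "ax": 0, "ay": 0, "az": 0}, {"x": -0.175, "y": -0.009, "z": -0.012, "ax": 0, "ay": 0, "az": 0}, {"x": -0.21, "y": -0.009, "z": -0.012, "ax": 0, "ay": 0, "az": 0}, {"x": -0.25, "y": -0.009, "z": -0.012, "ax": 0, "ay": 0, "az": 0}, {"x": -0.29, "y": -0.01, "z": -0.012, "ax": 0, "ay": 0, "az": 0}, {"x": -0.32, "y": -0.01, "z": -0.012, "ax": 0, "ay": 0, "az": 0}, {"x": -0.32, "y": -0.01, "z": -0.012, "ax": 0, "ay": 0, "az": 0}])

```text
clock: 12.3
ee_pos: [0.4553, -0.2538, 0.2062]
tcp_rot: [3.141, -0.001, -2.426]
force: [-2.2, -1.8, 2.7]
width: 0.0555
grasp_force: 2.1
```

Run:
```python
from h import *
s=ctrl.get_state();print(s["clock"],s["ee_pos"],s["tcp_rot"],s["force"])
c=capture("scene");t=capture("top")
cv2.imwrite("pics/p1.png",np.hstack([cv2.resize(c[120:260,250:400],(428,400)),cv2.resize(t[225:325,350:440],(360,400))]))
p=path(40)[0];print(p,proj("scene",[p[0]/1000,p[1]/1000,.063]),proj("top",[p[0]/1000,p[1]/1000,.063]))
```

```text
12.3 [ 0.45527203 -0.25381154  0.20619685] [ 3.14077236e+00 -1.28121244e-03 -2.42586103e+00] [-2.24853354 -1.80672037  2.65372288]
[ 495.8561186 -216.9357632] [295.74346052 196.01072698] [403.91966378 264.02987572]
```

View pics/p1.png

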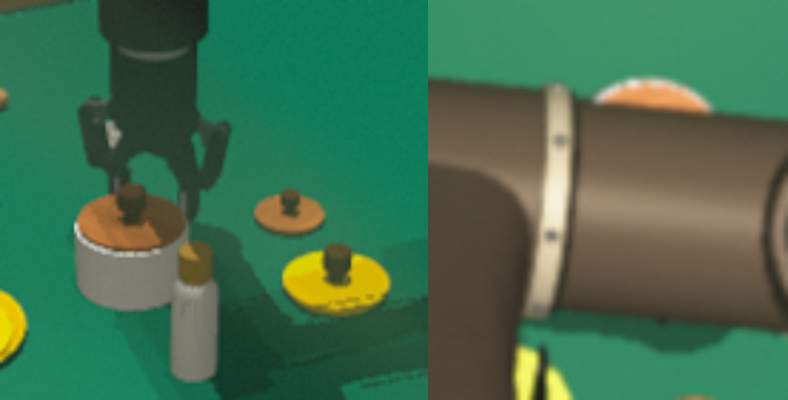

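The pot sits cradled between the fingers with its lid on. The lid is at about (296,198) in the scene image, where I predicted it. I'll continue pushing.

Run:
```python
from h import *
cur=None
S=[list(range(50,231,10)),list(range(240,401,10))]
for L in S:
    plan([tcp(k,z=204) for k in L],cur);cur=tcp(L[-1],z=204);print()
```

```text
{"x":-0.061,"y":0.006,"z":0.010,"az":0.001}
{"x":-0.111,"y":0.006,"z":0.010,"az":0.001}
{"x":-0.161,"y":0.006,"z":0.010,"az":0.001}
{"x":-0.211,"y":0.006,"z":0.010,"az":0.001}
{"x":-0.261,"y":0.006,"z":0.010,"az":0.001}
{"x":-0.311,"y":0.006,"z":0.010,"az":0.001}
{"x":-0.361,"y":0.006,"z":0.010,"az":0.001}
{"x":-0.411,"y":0.006,"z":0.010,"az":0.001}
{"x":-0.461,"y":0.005,"z":0.010,"az":0.001}
{"x":-0.511,"y":0.005,"z":0.010,"az":0.001}
{"x":-0.561,"y":-0.005,"z":0.010,"az":-0.012}
{"x":-0.614,"y":-0.030,"z":0.010,"az":-0.048}
{"x":-0.669,"y":-0.048,"z":0.010,"az":-0.083}
{"x":-0.725,"y":-0.060,"z":0.010,"az":-0.118}
{"x":-0.783,"y":-0.066,"z":0.010,"az":-0.154}
{"x":-0.841,"y":-0.066,"z":0.010,"az":-0.189}
{"x":-0.898,"y":-0.059,"z":0.010,"az":-0.225}
{"x":-0.955,"y":-0.046,"z":0.010,"az":-0.260}
{"x":-1.009,"y":-0.026,"z":0.010,"az":-0.295}

{"x":-0.052,"y":-0.026,"z":-0.000,"az":-0.035}
{"x":-0.106,"y":-0.047,"z":-0.000,"az":-0.071}
{"x":-0.162,"y":-0.061,"z":-0.000,"az":-0.106}
{"x":-0.215,"y":-0.060,"z":-0.000,"az":-0.129}
{"x":-0.261,"y":-0.041,"z":-0.000,"az":-0.129}
{"x":-0.307,"y":-0.021,"z":-0.000,"az":-0.129}
{"x":-0.353,"y":-0.001,"z":-0.000,"az":-0.129}
{"x":-0.399,"y":0.018,"z":-0.000,"az":-0.129}
{"x":-0.445,"y":0.038,"z":-0.000,"az":-0.129}
{"x":-0.491,"y":0.058,"z":-0.000,"az":-0.129}
{"x":-0.537,"y":0.077,"z":-0.000,"az":-0.129}
{"x":-0.583,"y":0.097,"z":-0.000,"az":-0.129}
{"x":-0.629,"y":0.117,"z":-0.000,"az":-0.129}
{"x":-0.675,"y":0.136,"z":-0.000,"az":-0.129}
{"x":-0.721,"y":0.156,"z":-0.000,"az":-0.129}
{"x":-0.767,"y":0.176,"z":-0.000,"az":-0.129}
{"x":-0.812,"y":0.195,"z":-0.000,"az":-0.129}
```

>>> jog_arm(targets=[{"x": -0.03, "y": 0.006, "z": 0.005, "ax": 0, "ay": 0, "az": 0}, {"x": -0.061, "y": 0.006, "z": 0.01, "ax": 0, "ay": 0, "az": 0}, {"x": -0.111, "y": 0.006, "z": 0.01, "ax": 0, "ay": 0, "az": 0}, {"x": -0.161, "y": 0.006, "z": 0.01, "ax": 0, "ay": 0, "az": 0}, {"x": -0.211, "y": 0.006, "z": 0.01, "ax": 0, "ay": 0, "az": 0}, {"x": -0.261, "y": 0.006, "z": 0.01, "ax": 0, "ay": 0, "az": 0}, {"x": -0.311, "y": 0.006, "z": 0.01, "ax": 0, "ay": 0, "az": 0}, {"x": -0.361, "y": 0.006, "z": 0.01, "ax": 0, "ay": 0, "az": 0}, {"x": -0.411, "y": 0.006, "z": 0.01, "ax": 0, "ay": 0, "az": 0}, {"x": -0.461, "y": 0.005, "z": 0.01, "ax": 0, "ay": 0, "az": 0}, {"x": -0.511, "y": 0.005, "z": 0.01, "ax": 0, "ay": 0, "az": 0}, {"x": -0.561, "y": -0.005, "z": 0.01, "ax": 0, "ay": 0, "az": -0.012}, {"x": -0.614, "y": -0.03, "z": 0.01, "ax": 0, "ay": 0, "az": -0.048}, {"x": -0.669, "y": -0.048, "z": 0.01, "ax": 0, "ay": 0, "az": -0.083}, {"x": -0.725, "y": -0.06, "z": 0.01, "ax": 0, "ay": 0, "az": -0.118}, {"x": -0.783, "y": -0.066, "z": 0.01, "ax": 0, "ay": 0, "az": -0.154}, {"x": -0.841, "y": -0.066, "z": 0.01, "ax": 0, "ay": 0, "az": -0.189}, {"x": -0.898, "y": -0.059, "z": 0.01, "ax": 0, "ay": 0, "az": -0.225}, {"x": -0.955, "y": -0.046, "z": 0.01, "ax": 0, "ay": 0, "az": -0.26}])

```text
clock: 14.3
ee_pos: [0.6066, -0.1354, 0.2037]
tcp_rot: [-3.14, 0.0, -1.605]
force: [1.1, -2.2, -1.9]
width: 0.0555
grasp_force: 1.8
```

Run:
```python
from h import *
s=ctrl.get_state();print(s["ee_pos"],s["tcp_rot"],tcp(220,z=204))
c=capture("scene")
def lid(c,p):
    u=proj("scene",[p[0]/1000,p[1]/1000,.063]);b=(int(u[0])-35,int(u[1])-25,int(u[0])+35,int(u[1])+25)
    print("pred",u,"seen",max(blobs(c,(3,60,60),(17,255,255),b,60),key=lambda z:z[-1]))
lid(c,path(220)[0])
plan([tcp(k,z=204) for k in range(230,411,10)])
```

```text
[ 0.60657711 -0.13544008  0.20372402] [-3.14049468e+00  1.79252966e-05 -1.60523747e+00] (np.float64(605.2715960822819), np.float64(-135.48259266129557), 204, np.float64(-1.6094850391153788))
pred [276.56165213 234.86774453] seen (274.9, 238.3, 275.0, 235.5, 21.1, 666)
{"x":-0.044,"y":-0.016,"z":-0.001,"az":-0.032}
{"x":-0.098,"y":-0.037,"z":-0.001,"az":-0.067}
{"x":-0.154,"y":-0.052,"z":-0.001,"az":-0.102}
{"x":-0.212,"y":-0.061,"z":-0.001,"az":-0.138}
{"x":-0.264,"y":-0.054,"z":-0.001,"az":-0.160}
{"x":-0.308,"y":-0.030,"z":-0.001,"az":-0.160}
{"x":-0.352,"y":-0.006,"z":-0.001,"az":-0.160}
{"x":-0.396,"y":0.018,"z":-0.001,"az":-0.160}
{"x":-0.439,"y":0.042,"z":-0.001,"az":-0.160}
{"x":-0.483,"y":0.066,"z":-0.001,"az":-0.160}
{"x":-0.527,"y":0.090,"z":-0.001,"az":-0.160}
{"x":-0.571,"y":0.115,"z":-0.001,"az":-0.160}
{"x":-0.615,"y":0.139,"z":-0.001,"az":-0.160}
{"x":-0.658,"y":0.163,"z":-0.001,"az":-0.160}
{"x":-0.702,"y":0.187,"z":-0.001,"az":-0.160}
{"x":-0.746,"y":0.211,"z":-0.001,"az":-0.160}
{"x":-0.790,"y":0.235,"z":-0.001,"az":-0.160}
{"x":-0.834,"y":0.259,"z":-0.001,"az":-0.160}
{"x":-0.877,"y":0.283,"z":-0.001,"az":-0.160}
```

Tracking is right on prediction.

>>> jog_arm(targets=[{"x": -0.044, "y": -0.016, "z": 0, "ax": 0, "ay": 0, "az": -0.032}, {"x": -0.098, "y": -0.037, "z": 0, "ax": 0, "ay": 0, "az": -0.067}, {"x": -0.154, "y": -0.052, "z": 0, "ax": 0, "ay": 0, "az": -0.102}, {"x": -0.212, "y": -0.061, "z": 0, "ax": 0, "ay": 0, "az": -0.138}, {"x": -0.264, "y": -0.054, "z": 0, "ax": 0, "ay": 0, "az": -0.16}, {"x": -0.308, "y": -0.03, "z": 0, "ax": 0, "ay": 0, "az": -0.16}, {"x": -0.352, "y": -0.006, "z": 0, "ax": 0, "ay": 0, "az": -0.16}, {"x": -0.396, "y": 0.018, "z": 0, "ax": 0, "ay": 0, "az": -0.16}, {"x": -0.439, "y": 0.042, "z": 0, "ax": 0, "ay": 0, "az": -0.16}, {"x": -0.483, "y": 0.066, "z": 0, "ax": 0, "ay": 0, "az": -0.16}, {"x": -0.527, "y": 0.09, "z": 0, "ax": 0, "ay": 0, "az": -0.16}, {"x": -0.571, "y": 0.115, "z": 0, "ax": 0, "ay": 0, "az": -0.16}, {"x": -0.615, "y": 0.139, "z": 0, "ax": 0, "ay": 0, "az": -0.16}, {"x": -0.658, "y": 0.163, "z": 0, "ax": 0, "ay": 0, "az": -0.16}, {"x": -0.702, "y": 0.187, "z": 0, "ax": 0, "ay": 0, "az": -0.16}, {"x": -0.746, "y": 0.211, "z": 0, "ax": 0, "ay": 0, "az": -0.16}, {"x": -0.79, "y": 0.235, "z": 0, "ax": 0, "ay": 0, "az": -0.16}, {"x": -0.81, "y": 0.246, "z": 0, "ax": 0, "ay": 0, "az": -0.16}, {"x": -0.81, "y": 0.246, "z": 0, "ax": 0, "ay": 0, "az": -0.16}])

```text
clock: 16.25
ee_pos: [0.5625, 0.029, 0.2039]
tcp_rot: [3.142, 0.0, -1.106]
force: [0.9, 0.6, 0.5]
width: 0.0548
grasp_force: 0.0
```

Run:
```python
from h import *
s=ctrl.get_state();print(s["clock"],s["ee_pos"],s["tcp_rot"],tcp(395,z=204),s["force"])
c=capture("scene");t=capture("top")
cv2.imwrite("pics/p2.png",cv2.resize(c[190:350,270:450],(675,600)))
p=path(395)[0];u=proj("scene",[p[0]/1000,p[1]/1000,.063]);print(u,blobs(c,(3,60,60),(17,255,255),(int(u[0])-35,int(u[1])-25,int(u[0])+35,int(u[1])+25),60))
plan([tcp(k,z=204) for k in list(range(405,546,10))+[550,555,560,562]])
```

```text
16.25 [0.56249516 0.02903813 0.20393818] [ 3.14156444e+00  3.26919180e-04 -1.10572404e+00] (np.float64(562.5097663373092), np.float64(29.406972723928178), 204, -1.0940926535897932) [0.9030517  0.638055   0.46810596]
[337.52784158 265.483769  ] [(336.6, 269.6, 336.9, 268.0, 22.1, 816)]
{"x":-0.055,"y":-0.000,"z":-0.000,"az":-0.004}
{"x":-0.105,"y":0.001,"z":-0.000,"az":-0.004}
{"x":-0.155,"y":0.001,"z":-0.000,"az":-0.004}
{"x":-0.205,"y":0.002,"z":-0.000,"az":-0.004}
{"x":-0.255,"y":0.002,"z":-0.000,"az":-0.004}
{"x":-0.305,"y":0.003,"z":-0.000,"az":-0.004}
{"x":-0.355,"y":0.004,"z":-0.000,"az":-0.004}
{"x":-0.405,"y":0.004,"z":-0.000,"az":-0.004}
{"x":-0.455,"y":0.005,"z":-0.000,"az":-0.004}
{"x":-0.505,"y":0.005,"z":-0.000,"az":-0.004}
{"x":-0.555,"y":0.006,"z":-0.000,"az":-0.004}
{"x":-0.605,"y":0.007,"z":-0.000,"az":-0.004}
{"x":-0.655,"y":0.007,"z":-0.000,"az":-0.004}
{"x":-0.705,"y":0.008,"z":-0.000,"az":-0.004}
{"x":-0.755,"y":0.008,"z":-0.000,"az":-0.004}
{"x":-0.780,"y":0.009,"z":-0.000,"az":-0.004}
{"x":-0.805,"y":0.009,"z":-0.000,"az":-0.004}
{"x":-0.830,"y":0.009,"z":-0.000,"az":-0.004}
{"x":-0.840,"y":0.009,"z":-0.000,"az":-0.004}
```

View pics/p2.png

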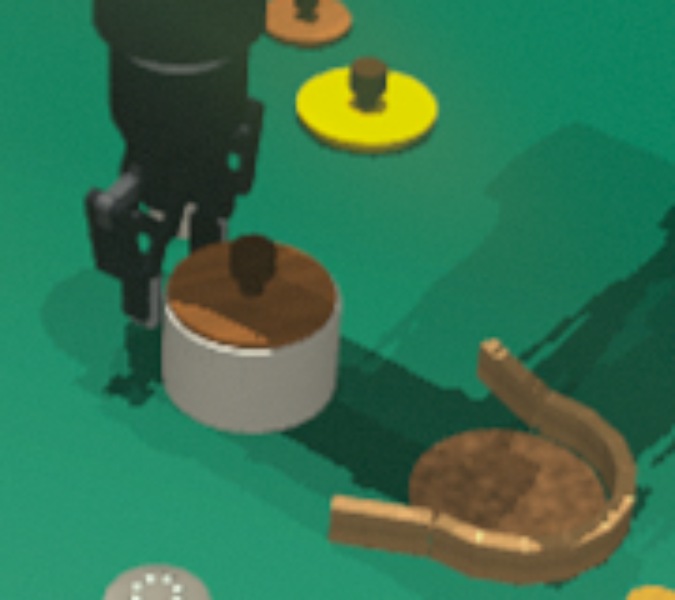

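The pot is upright with its lid on at (250,330), lined up with the holder's mouth. Next I'll push it home, slowing at the end.

>>> jog_arm(targets=[{"x": -0.055, "y": 0, "z": 0, "ax": 0, "ay": 0, "az": -0.004}, {"x": -0.105, "y": 0.001, "z": 0, "ax": 0, "ay": 0, "az": -0.004}, {"x": -0.155, "y": 0.001, "z": 0, "ax": 0, "ay": 0, "az": -0.004}, {"x": -0.205, "y": 0.002, "z": 0, "ax": 0, "ay": 0, "az": -0.004}, {"x": -0.255, "y": 0.002, "z": 0, "ax": 0, "ay": 0, "az": -0.004}, {"x": -0.305, "y": 0.003, "z": 0, "ax": 0, "ay": 0, "az": -0.004}, {"x": -0.355, "y": 0.004, "z": 0, "ax": 0, "ay": 0, "az": -0.004}, {"x": -0.405, "y": 0.004, "z": 0, "ax": 0, "ay": 0, "az": -0.004}, {"x": -0.455, "y": 0.005, "z": 0, "ax": 0, "ay": 0, "az": -0.004}, {"x": -0.505, "y": 0.005, "z": 0, "ax": 0, "ay": 0, "az": -0.004}, {"x": -0.555, "y": 0.006, "z": 0, "ax": 0, "ay": 0, "az": -0.004}, {"x": -0.605, "y": 0.007, "z": 0, "ax": 0, "ay": 0, "az": -0.004}, {"x": -0.65, "y": 0.007, "z": 0, "ax": 0, "ay": 0, "az": -0.004}, {"x": -0.69, "y": 0.008, "z": 0, "ax": 0, "ay": 0, "az": -0.004}, {"x": -0.725, "y": 0.008, "z": 0, "ax": 0, "ay": 0, "az": -0.004}, {"x": -0.755, "y": 0.008, "z": 0, "ax": 0, "ay": 0, "az": -0.004}, {"x": -0.785, "y": 0.009, "z": 0, "ax": 0, "ay": 0, "az": -0.004}, {"x": -0.815, "y": 0.009, "z": 0, "ax": 0, "ay": 0, "az": -0.004}, {"x": -0.835, "y": 0.009, "z": 0, "ax": 0, "ay": 0, "az": -0.004}, {"x": -0.835, "y": 0.009, "z": 0, "ax": 0, "ay": 0, "az": -0.004}])

```text
clock: 18.35
ee_pos: [0.4862, 0.1773, 0.2039]
tcp_rot: [-3.142, 0.0, -1.094]
force: [-0.5, -0.6, -0.8]
width: 0.0554
grasp_force: 0.1
```

Run:
```python
from h import *
s=ctrl.get_state();print(s["clock"],s["ee_pos"],tcp(562),s["force"])
c=capture("scene")
cv2.imwrite("pics/p3.png",cv2.resize(c[220:370,330:480],(600,600)))
u=proj("scene",[H[0]/1000,H[1]/1000,.063]);print(u,blobs(c,(3,60,40),(17,255,255),(int(u[0])-35,int(u[1])-25,int(u[0])+35,int(u[1])+25),60))
```

```text
18.35 [0.48617489 0.17730956 0.20387256] (np.float64(485.88134090257796), np.float64(177.7885228418382), 203, -1.0940926535897932) [-0.50326343 -0.62174205 -0.81021988]
[408.48058828 296.64682572] [(406.6, 300.5, 407.0, 298.5, 24.3, 1003)]
```

View pics/p3.png

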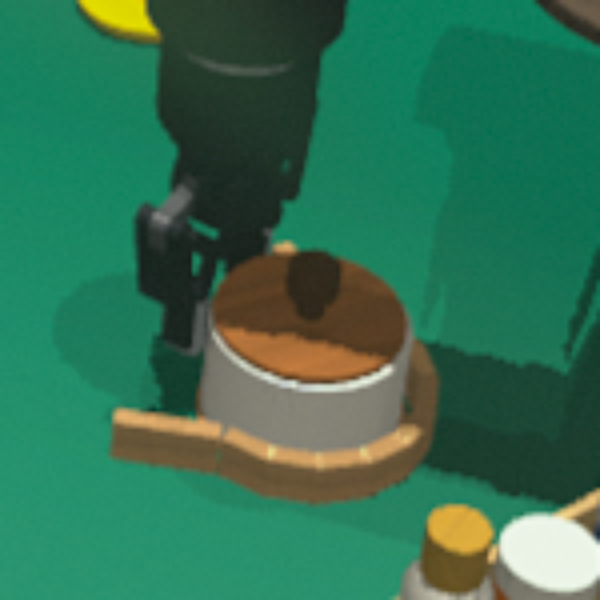

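The pot is in the horseshoe with a small gap left at the back, around (420,380). I'll nudge it about 3 mm more, then back off, raise the arm and measure.

>>> jog_arm(targets=[{"x": -0.008, "y": 0, "z": 0, "ax": 0, "ay": 0, "az": 0}, {"x": -0.015, "y": 0, "z": 0, "ax": 0, "ay": 0, "az": 0}, {"x": -0.015, "y": 0, "z": 0, "ax": 0, "ay": 0, "az": 0}, {"x": -0.015, "y": 0, "z": 0, "ax": 0, "ay": 0, "az": 0}])

```text
clock: 18.8
ee_pos: [0.4851, 0.1793, 0.2039]
tcp_rot: [3.141, 0.0, -1.094]
force: [0.6, -2.2, 0.1]
width: 0.0555
grasp_force: 1.1
```

>>> jog_arm(targets=[{"x": 0.1, "y": 0, "z": 0, "ax": 0, "ay": 0, "az": 0}, {"x": 0.25, "y": 0, "z": 0, "ax": 0, "ay": 0, "az": 0}, {"x": 0.35, "y": 0, "z": -0.2, "ax": 0, "ay": 0, "az": 0}, {"x": 0.5, "y": 0, "z": -0.4, "ax": 0, "ay": 0, "az": 0}, {"x": 0.8, "y": 0, "z": -0.6, "ax": 0, "ay": 0, "az": 0}, {"x": 1, "y": 0, "z": -0.7, "ax": 0, "ay": 0, "az": 0}, {"x": 1, "y": 0, "z": -0.7, "ax": 0, "ay": 0, "az": 0}, {"x": 1, "y": 0, "z": -0.7, "ax": 0, "ay": 0, "az": 0}], hand=0.8)

```text
clock: 19.6
ee_pos: [0.5778, 0.0002, 0.3451]
tcp_rot: [-3.139, -0.0, -1.097]
force: [-0.3, 0.5, -0.1]
width: 0.0683
grasp_force: 0.0
```

Run:
```python
from h import *
s=ctrl.get_state();print(s["clock"],s["ee_pos"],s["tcp_rot"])
c=capture("scene");t=capture("top")
for n,im in(("scene",c),("top",t)):
    u=proj(n,[H[0]/1000,H[1]/1000,.063]);b=blobs(im,(3,60,40),(19,255,255),(int(u[0])-22,int(u[1])-21,int(u[0])+22,int(u[1])+22),60);print(n,u,b)
k=blobs(t,(0,0,0),(180,255,90),(200,270,240,305),15);print("knob",k,proj("top",[H[0]/1000,H[1]/1000,.093]))
cv2.imwrite("pics/p4.png",np.hstack([cv2.resize(t[235:335,190:290],(400,400),interpolation=cv2.INTER_CUBIC),cv2.resize(c[260:360,355:455],(400,400),interpolation=cv2.INTER_CUBIC)]))
```

```text
19.6 [5.77839947e-01 2.29871646e-04 3.45136000e-01] [-3.13867763e+00 -3.50269702e-04 -1.09680127e+00]
scene [408.48058828 296.64682572] [(407.6, 299.4, 407.5, 300.0, 23.3, 1153)]
top [219.55080623 283.69261925] [(215.5, 283.1, 213.5, 283.0, 26.7, 1478)]
knob [(214.3, 287.7, 216.5, 287.9, 22.4, 837)] [217.00507667 283.90078322]
```

View pics/p4.png

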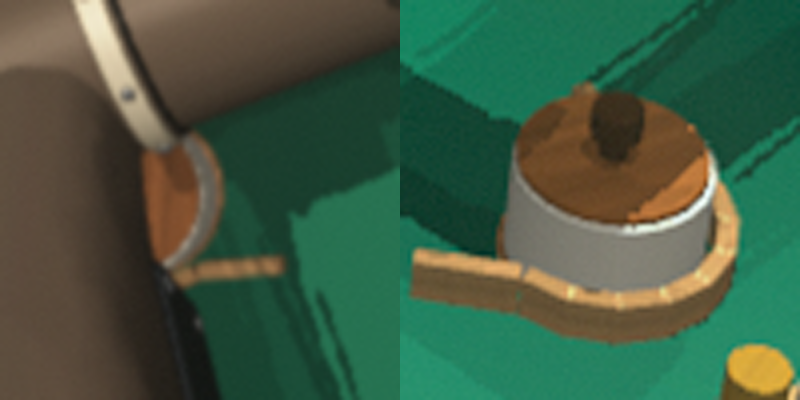

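The right half shows the lidded pot seated in the horseshoe: the lid centre is at about (408,299) in the scene picture, against a prediction of (408,297), with its known bias of about +2 px. The pot is home. Next I'll go above the knob.

>>> jog_arm(targets=[{"x": -0.25, "y": 0, "z": 0, "ax": 0, "ay": 0, "az": 0}, {"x": -0.5, "y": 0, "z": 0, "ax": 0, "ay": 0, "az": 0}, {"x": -0.75, "y": 0, "z": 0, "ax": 0, "ay": 0, "az": 0}, {"x": -0.9, "y": 0, "z": 0, "ax": 0, "ay": 0, "az": 0}, {"x": -0.9, "y": 0, "z": 0, "ax": 0, "ay": 0, "az": 0}, {"x": -0.9, "y": 0, "z": 0, "ax": 0, "ay": 0, "az": 0}], hand=1)

```text
clock: 20.3
ee_pos: [0.4931, 0.1631, 0.3431]
tcp_rot: [3.14, 0.0, -1.09]
force: [0.4, 0.2, -0.0]
width: 0.0853
grasp_force: 0.0
```

Run:
```python
from h import *
s=ctrl.get_state();print(s["clock"],s["ee_pos"],s["tcp_rot"])
plan([(461,226,345,-1.094),(461,226,242,-1.094)])
```

```text
20.3 [0.49312167 0.16311058 0.34314188] [ 3.1402662e+00  3.2308056e-05 -1.0903973e+00]
{"x":-0.353,"y":-0.003,"z":-0.009,"az":0.001}
{"x":-0.353,"y":-0.003,"z":0.506,"az":0.001}
```

>>> jog_arm(targets=[{"x": -0.2, "y": -0.003, "z": 0, "ax": 0, "ay": 0, "az": 0}, {"x": -0.353, "y": -0.003, "z": 0, "ax": 0, "ay": 0, "az": 0}, {"x": -0.353, "y": -0.003, "z": 0, "ax": 0, "ay": 0, "az": 0}, {"x": -0.353, "y": -0.003, "z": 0.15, "ax": 0, "ay": 0, "az": 0}, {"x": -0.353, "y": -0.003, "z": 0.3, "ax": 0, "ay": 0, "az": 0}, {"x": -0.353, "y": -0.003, "z": 0.4, "ax": 0, "ay": 0, "az": 0}, {"x": -0.353, "y": -0.003, "z": 0.47, "ax": 0, "ay": 0, "az": 0}, {"x": -0.353, "y": -0.003, "z": 0.5, "ax": 0, "ay": 0, "az": 0}, {"x": -0.353, "y": -0.003, "z": 0.5, "ax": 0, "ay": 0, "az": 0}, {"x": -0.353, "y": -0.003, "z": 0.5, "ax": 0, "ay": 0, "az": 0}])

```text
clock: 21.3
ee_pos: [0.4628, 0.2245, 0.2443]
tcp_rot: [-3.141, -0.0, -1.094]
force: [0.4, 0.9, 0.1]
width: 0.0854
grasp_force: 0.0
```

>>> jog_arm(targets=[{"x": 0, "y": 0, "z": 0, "ax": 0, "ay": 0, "az": 0}, {"x": 0, "y": 0, "z": 0, "ax": 0, "ay": 0, "az": 0}, {"x": 0, "y": 0, "z": 0, "ax": 0, "ay": 0, "az": 0}, {"x": 0, "y": 0, "z": 0, "ax": 0, "ay": 0, "az": 0}, {"x": 0, "y": 0, "z": 0, "ax": 0, "ay": 0, "az": 0}, {"x": 0, "y": 0, "z": 0, "ax": 0, "ay": 0, "az": 0}, {"x": 0, "y": 0, "z": 0, "ax": 0, "ay": 0, "az": 0}, {"x": 0, "y": 0, "z": 0, "ax": 0, "ay": 0, "az": 0}, {"x": 0, "y": 0, "z": 0, "ax": 0, "ay": 0, "az": 0}, {"x": 0, "y": 0, "z": 0, "ax": 0, "ay": 0, "az": 0}, {"x": 0, "y": 0, "z": 0, "ax": 0, "ay": 0, "az": 0}, {"x": 0, "y": 0, "z": 0, "ax": 0, "ay": 0, "az": 0}], hand=0)

```text
clock: 22.5
ee_pos: [0.4624, 0.2248, 0.2445]
tcp_rot: [-3.141, 0.0, -1.094]
force: [-1.9, -0.8, 4.9]
width: 0.024
grasp_force: 58.5
```

>>> jog_arm(targets=[{"x": 0, "y": 0, "z": -0.02, "ax": 0, "ay": 0, "az": 0}, {"x": 0, "y": 0, "z": -0.05, "ax": 0, "ay": 0, "az": 0}, {"x": 0, "y": 0, "z": -0.1, "ax": 0, "ay": 0, "az": 0}, {"x": 0, "y": 0, "z": -0.2, "ax": 0, "ay": 0, "az": 0}, {"x": 0, "y": 0, "z": -0.3, "ax": 0, "ay": 0, "az": 0}, {"x": 0, "y": 0, "z": -0.42, "ax": 0, "ay": 0, "az": 0}, {"x": 0, "y": 0, "z": -0.5, "ax": 0, "ay": 0, "az": 0}, {"x": 0, "y": 0, "z": -0.5, "ax": 0, "ay": 0, "az": 0}, {"x": 0, "y": 0, "z": -0.5, "ax": 0, "ay": 0, "az": 0}])

```text
clock: 23.4
ee_pos: [0.4622, 0.2245, 0.3442]
tcp_rot: [-3.141, 0.001, -1.094]
force: [-0.8, 0.4, -1.4]
width: 0.024
grasp_force: 58.9
```

Run:
```python
from h import *
s=ctrl.get_state();print(s["clock"],s["ee_pos"],s["width"],s["grasp_force"],s["force"],s["joint_positions"])
c=capture("scene")
p=s["ee_pos"];u=proj("scene",[p[0],p[1],.063+.1]);print("lid pred",u,blobs(c,(3,60,30),(19,255,255),(int(u[0])-40,int(u[1])-30,int(u[0])+40,int(u[1])+30),60))
# pot interior/rim: white-ish blob near pot
u=proj("scene",[p[0],p[1],.058]);print(u,blobs(c,(0,0,90),(180,60,255),(int(u[0])-40,int(u[1])-25,int(u[0])+40,int(u[1])+45),60), c[int(u[1])+2,int(u[0])])
W=[tuple(p*1000)+(-1.094,),(545,60,340,-1.094),(625,-100,330,-1.094),(678,-212,300,-1.094),(678,-212,198,-1.094)]
for a,b in zip(W,W[1:]):plan([b],a)
```

```text
23.4 [0.46219546 0.22452463 0.34424431] 0.02397630255651302 58.919992446899414 [-0.77561886  0.44065972 -1.42067893] [ 8.34594962e-01  1.43692050e-01 -4.25846380e-01 -3.86991022e-04
 -1.00023924e+00 -3.57754532e-01]
lid pred [413.45876851 255.71253502] [(414.9, 260.7, 413.0, 259.5, 25.4, 637)]
[407.79090081 298.54566104] [(407.0, 308.4, 406.6, 309.6, 28.0, 2029)] [116 128 129]
{"x":0.921,"y":0.010,"z":0.021,"az":-0.000}
{"x":0.894,"y":0.012,"z":0.050,"az":-0.000}
{"x":0.619,"y":0.022,"z":0.150,"az":-0.000}
{"x":0.000,"y":0.000,"z":0.510,"az":-0.000}
```

Lid lifted and the pot is still in place. Carry it at a moderate speed.

>>> jog_arm(targets=[{"x": 0.08, "y": 0, "z": 0, "ax": 0, "ay": 0, "az": 0}, {"x": 0.2, "y": 0, "z": 0, "ax": 0, "ay": 0, "az": 0}, {"x": 0.35, "y": 0.01, "z": 0.02, "ax": 0, "ay": 0, "az": 0}, {"x": 0.5, "y": 0.01, "z": 0.02, "ax": 0, "ay": 0, "az": 0}, {"x": 0.65, "y": 0.01, "z": 0.02, "ax": 0, "ay": 0, "az": 0}, {"x": 0.8, "y": 0.01, "z": 0.02, "ax": 0, "ay": 0, "az": 0}, {"x": 0.92, "y": 0.01, "z": 0.02, "ax": 0, "ay": 0, "az": 0}])

```text
clock: 24.15
ee_pos: [0.5453, 0.0588, 0.3386]
tcp_rot: [3.139, 0.0, -1.095]
force: [0.4, -0.7, -0.2]
width: 0.024
grasp_force: 58.9
```

>>> jog_arm(targets=[{"x": 0.12, "y": 0, "z": 0, "ax": 0, "ay": 0, "az": 0}, {"x": 0.27, "y": 0, "z": 0, "ax": 0, "ay": 0, "az": 0}, {"x": 0.42, "y": 0.01, "z": 0.02, "ax": 0, "ay": 0, "az": 0}, {"x": 0.57, "y": 0.01, "z": 0.03, "ax": 0, "ay": 0, "az": 0}, {"x": 0.72, "y": 0.01, "z": 0.04, "ax": 0, "ay": 0, "az": 0}, {"x": 0.85, "y": 0.01, "z": 0.05, "ax": 0, "ay": 0, "az": 0}, {"x": 0.9, "y": 0.01, "z": 0.05, "ax": 0, "ay": 0, "az": 0}])

```text
clock: 24.85
ee_pos: [0.6262, -0.1025, 0.3278]
tcp_rot: [3.139, 0.001, -1.096]
force: [0.4, 0.1, -0.9]
width: 0.0241
grasp_force: 58.9
```

>>> jog_arm(targets=[{"x": 0.12, "y": 0.01, "z": 0.05, "ax": 0, "ay": 0, "az": 0}, {"x": 0.27, "y": 0.02, "z": 0.1, "ax": 0, "ay": 0, "az": 0}, {"x": 0.42, "y": 0.02, "z": 0.15, "ax": 0, "ay": 0, "az": 0}, {"x": 0.54, "y": 0.02, "z": 0.15, "ax": 0, "ay": 0, "az": 0}, {"x": 0.61, "y": 0.02, "z": 0.15, "ax": 0, "ay": 0, "az": 0}, {"x": 0.61, "y": 0.02, "z": 0.15, "ax": 0, "ay": 0, "az": 0}, {"x": 0.61, "y": 0.02, "z": 0.15, "ax": 0, "ay": 0, "az": 0}])

```text
clock: 25.55
ee_pos: [0.6781, -0.2103, 0.2995]
tcp_rot: [3.141, 0.001, -1.094]
force: [-0.0, -0.5, -1.2]
width: 0.0238
grasp_force: 58.9
```

Run:
```python
from h import *
s=ctrl.get_state();print(s["clock"],s["ee_pos"],s["tcp_rot"],s["width"],s["grasp_force"])
plan([(678,-212,244.5-48+2,-1.094)])
c=capture("scene");p=s["ee_pos"];u=proj("scene",[p[0],p[1],p[2]-.2445+.063]);print("lid pred",u,blobs(c,(3,60,30),(17,255,220),(int(u[0])-40,int(u[1])-30,int(u[0])+40,int(u[1])+30),60))
```

```text
25.55 [ 0.6781059  -0.21034872  0.29948694] [ 3.14107949e+00  6.49482145e-04 -1.09427707e+00] 0.023808467805769607 58.93356800079346
{"x":0.007,"y":0.004,"z":0.505,"az":-0.000}
lid pred [225.40284756 194.7025201 ] [(223.5, 197.9, 222.5, 192.5, 23.2, 591)]
```

>>> jog_arm(targets=[{"x": 0.007, "y": 0.004, "z": 0.1, "ax": 0, "ay": 0, "az": 0}, {"x": 0.007, "y": 0.004, "z": 0.2, "ax": 0, "ay": 0, "az": 0}, {"x": 0.007, "y": 0.004, "z": 0.3, "ax": 0, "ay": 0, "az": 0}, {"x": 0.007, "y": 0.004, "z": 0.38, "ax": 0, "ay": 0, "az": 0}, {"x": 0.007, "y": 0.004, "z": 0.43, "ax": 0, "ay": 0, "az": 0}, {"x": 0.007, "y": 0.004, "z": 0.46, "ax": 0, "ay": 0, "az": 0}, {"x": 0.007, "y": 0.004, "z": 0.485, "ax": 0, "ay": 0, "az": 0}, {"x": 0.007, "y": 0.004, "z": 0.5, "ax": 0, "ay": 0, "az": 0}, {"x": 0.007, "y": 0.004, "z": 0.505, "ax": 0, "ay": 0, "az": 0}, {"x": 0.007, "y": 0.004, "z": 0.505, "ax": 0, "ay": 0, "az": 0}])

```text
clock: 26.6
ee_pos: [0.6784, -0.2125, 0.1992]
tcp_rot: [-3.141, -0.0, -1.094]
force: [0.2, 0.3, -0.9]
width: 0.0241
grasp_force: 58.9
```

>>> jog_arm(targets=[{"x": 0, "y": 0, "z": 0.004, "ax": 0, "ay": 0, "az": 0}, {"x": 0, "y": 0, "z": 0.006, "ax": 0, "ay": 0, "az": 0}, {"x": 0, "y": 0, "z": 0.008, "ax": 0, "ay": 0, "az": 0}, {"x": 0, "y": 0, "z": 0.008, "ax": 0, "ay": 0, "az": 0}])

```text
clock: 27.0
ee_pos: [0.6783, -0.2124, 0.1974]
tcp_rot: [-3.141, -0.0, -1.094]
force: [-0.9, -0.6, -0.7]
width: 0.0238
grasp_force: 58.9
```

Still hanging (−0.7 N). I'll lower it another 1–2 mm.

>>> jog_arm(targets=[{"x": 0, "y": 0, "z": 0.003, "ax": 0, "ay": 0, "az": 0}, {"x": 0, "y": 0, "z": 0.005, "ax": 0, "ay": 0, "az": 0}, {"x": 0, "y": 0, "z": 0.005, "ax": 0, "ay": 0, "az": 0}])

```text
clock: 27.3
ee_pos: [0.6783, -0.2124, 0.1966]
tcp_rot: [-3.141, -0.0, -1.094]
force: [-0.8, 0.1, 2.4]
width: 0.0237
grasp_force: 59.3
```

>>> jog_arm(targets=[{"x": 0, "y": 0, "z": 0.002, "ax": 0, "ay": 0, "az": 0}, {"x": 0, "y": 0, "z": 0.002, "ax": 0, "ay": 0, "az": 0}, {"x": 0, "y": 0, "z": 0.002, "ax": 0, "ay": 0, "az": 0}])

```text
clock: 27.6
ee_pos: [0.6783, -0.2124, 0.1966]
tcp_rot: [-3.141, -0.0, -1.094]
force: [-3.1, 1.6, 4.8]
width: 0.0239
grasp_force: 59.6
```

Lid is in contact with the plate; release and rise.

>>> jog_arm(targets=[{"x": 0, "y": 0, "z": 0, "ax": 0, "ay": 0, "az": 0}, {"x": 0, "y": 0, "z": 0, "ax": 0, "ay": 0, "az": 0}, {"x": 0, "y": 0, "z": 0, "ax": 0, "ay": 0, "az": 0}, {"x": 0, "y": 0, "z": 0, "ax": 0, "ay": 0, "az": 0}, {"x": 0, "y": 0, "z": 0, "ax": 0, "ay": 0, "az": 0}, {"x": 0, "y": 0, "z": 0, "ax": 0, "ay": 0, "az": 0}, {"x": 0, "y": 0, "z": 0, "ax": 0, "ay": 0, "az": 0}, {"x": 0, "y": 0, "z": 0, "ax": 0, "ay": 0, "az": 0}], hand=1)

```text
clock: 28.4
ee_pos: [0.6783, -0.2124, 0.1959]
tcp_rot: [3.142, 0.0, -1.094]
force: [-0.6, 0.4, 0.5]
width: 0.0854
grasp_force: 0.0
```

>>> jog_arm(targets=[{"x": 0, "y": 0, "z": -0.1, "ax": 0, "ay": 0, "az": 0}, {"x": 0, "y": 0, "z": -0.3, "ax": 0, "ay": 0, "az": 0}, {"x": 0, "y": 0, "z": -0.5, "ax": 0, "ay": 0, "az": 0}, {"x": 0, "y": 0, "z": -0.75, "ax": 0, "ay": 0, "az": 0}, {"x": 0, "y": 0, "z": -0.95, "ax": 0, "ay": 0, "az": 0}, {"x": 0, "y": 0, "z": -0.95, "ax": 0, "ay": 0, "az": 0}, {"x": 0, "y": 0, "z": -0.95, "ax": 0, "ay": 0, "az": 0}, {"x": 0, "y": 0, "z": -0.95, "ax": 0, "ay": 0, "az": 0}])

```text
clock: 29.2
ee_pos: [0.6779, -0.2123, 0.3847]
tcp_rot: [3.14, 0.001, -1.094]
force: [-0.1, 0.0, 0.4]
width: 0.0856
grasp_force: 0.0
```

Run:
```python
from h import *
s=ctrl.get_state();print(s["clock"],s["ee_pos"],s["width"],s["dq"].max())
c=capture("scene");t=capture("top")
for n,im in(("scene",c),("top",t)):
    u=proj(n,[.678,-.2122,.015]);print(n,u,blobs(im,(3,60,30),(17,255,220),(int(u[0])-32,int(u[1])-28,int(u[0])+32,int(u[1])+28),100))
# pot rim in top: white ring around home
u=proj("top",[.4615,.225,.058]);b=(int(u[0])-28,int(u[1])-28,int(u[0])+28,int(u[1])+28)
print(u,blobs(t,(0,0,100),(180,55,255),b,50))
print("bottle",proj("top",[.5272,.413,.121]),blobs(t,(18,100,80),(35,255,255),(125,235,165,275),15))
print("A",blobs(t,(15,80,80),(35,255,255),(330,245,360,280)),"B",blobs(t,(15,80,80),(35,255,255),(470,215,500,245)))
```

```text
29.2 [ 0.67786543 -0.21229565  0.38466934] 0.08561002899122637 0.015298332960688252
scene [228.46587292 231.10285063] [(227.9, 234.2, 228.0, 233.0, 19.2, 595)]
top [396.36985147 191.51017217] [(395.1, 193.0, 397.0, 191.0, 19.4, 893)]
[219.96347143 283.65887568] [(220.6, 283.9, 220.8, 284.0, 22.0, 1418)]
bottle [132.53687112 257.76368322] [(142.5, 271.0, 144.0, 269.0, 11.4, 40), (135.9, 255.2, 140.5, 254.5, 14.6, 164), (158.3, 259.3, 158.5, 259.5, 14.9, 107)]
A [(338.2, 262.5, 339.0, 262.0, 19.2, 558)] B [(486.7, 227.7, 486.5, 227.5, 7.0, 119)]
```

```bash
python3 -c "
from rig import ticket
print(ticket.hand_in())"
```

```text
the job is handed in; nothing more can be done
None
```

I handed the job in with about 29 s of the 72 s used. The paint bottle stands in the empty bay, the pot is within about 2 mm of home in the holder, and the lid lies knob up on the plate. The hand-in returned no verdict, and the final camera check could not re-measure bottle_a and did not include the stones, though the arm kept clear of both.

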